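# Set the dimmer inside the latched lighting case

### The arm

A 7-joint arm with a two-finger parallel gripper is mounted at the origin on the work surface. World frame = base frame: x ahead of the robot, y to its left, z up, the work surface at z = 0. Lengths are in m, angles in rad, forces in N, time in s.
With the tool pointing down it reaches from about 0.4 to 0.9 m from the base axis. Payload 5.6 kg.
Tool frame: the origin (TCP) lies at the centre of the arm's flange, where the gripper is bolted on; the fingertips stand 190 mm ahead of it and the grasp point (between the pads) lies 171 mm ahead of it; z points along the fingers, y is the line along which they close (so a half turn about z gives the same grasp; the last joint's range is limited). The gripper opens to 92 mm and grips with 3 to 60 N. Pads are 20 mm wide; open, the fingers measure 128 mm over their backs; the gripper's body (75 mm by 189 mm) begins 69 mm behind the grasp point.
Start: joints at [-0.043, 0.468, -0.012, 1.603, 0.006, 1.071, -0.056], TCP at [0.65, -0, 0.405] pointing down, gripper open.
Joint ranges: [-2.53, 2.53], [-0.31, 2.02], [-1.57, 1.55], [0.28, 2.44], [-1.29, 4.43], [0.15, 1.84], [-2.92, 2.92]. Speed limits (rad/s): [2.57, 2.57, 3.14, 3.14, 3.14, 3.14, 3.14].

### API

Orientations are given as a unit quaternion [x, y, z, w].
In Python, from station import telemetry, viewer, hand_in gives the robot as it stands.
- The arm moves only by the tool servo_tool, never from a script. Its argument "deltas" is a list that holds one entry, the list of rows, each a list of 7 numbers: the shift along the tool's x, y, z as a fraction of full scale, then the turn, a rotation vector about the tool's x, y, z as a fraction of full scale, then the opening, from 0 (shut) to 1 (fully open). In form: [[[tx, ty, tz, wx, wy, wz, gripper], ...]]. A call has 1 to 10 rows; each row is the pose to reach, as a shift and turn from the pose commanded when the call began, along the tool's axes at that moment, turning the shorter way round; what a row does not reach only later rows make up. Full scale, the value 1, is 0.4 m for a shift and pi rad for a turn. A row lasts 1/12 s, in which the tool goes at most 41.7 mm and 7.16 degrees, less where a joint would pass 70% of its speed; a pose out of reach is approached as far as the arm can. A call with a number of a shift or a turn outside -1 to 1 is refused whole. A call with a gripper value outside its range is refused whole. The fingers move at their own pace and stop on an object; "grip_force" is the grip in N (left out, the last holds). Time passes only in rows, so rows that repeat a pose let the fingers close. It gives the time, the measured TCP pose, the force, the opening and the grip force at its end, in the units of the state.
- telemetry.sense(): the state, without advancing time (a new reading comes with each control period).
- viewer.snapshot(name): name is "scene" or "side" or "wrist"; returns the picture (420x560x3 uint8, blue, green, red); there is no depth.
- viewer.calibration(name): a dict with "fx", "fy", "cx", "cy" (pixels), "k1" (the pictures are not rectified: a ray, as slopes to the right and down, at radius r is drawn at 1 + k1 r^2 times it, then the intrinsics apply), "R" (3x3) and "t" (3): a world point X has camera coordinates R X + t. Camera axes: x right, y down, z forward; pixel columns grow to the right and rows downward; lengths in m; the calibration is good to about 2 mm. A picture is of the moment at which its call begins: read the wrist's pose just before it. calibration takes no time and is no camera call; for the wrist camera it gives the pose at the moment of the call.
- hand_in(): hands the job in; it is judged then, once.
The state is a dict: "time_s": time; "q": joint angles; "qd": joint speeds; "effort": joint torques, N m; "tcp_pos": TCP position; "eef_rot": TCP orientation; "contact_force": force on the tool from outside, world axes, zero at the start; "wrist_torque": the same for the moment, N m; "grip_width": finger opening in m; "grasp_force": force on a finger pad.
Only numpy, scipy, OpenCV 4.12 (cv2) and the standard library are available. Lean on these libraries where they do the work, as an engineer would, in place of code of your own. Each camera call takes 0.05 s, during which the arm holds its last target. There are 200 camera calls.

### The job

The lamps of the model shoot are dimmed from a dial shut inside the black case with aluminium edging. Swing the steel latch lever clear of the lid, open the lid all the way back against its stop, and turn the dial inside until its pointer lines up with the marker on the panel. Leave the lever clear and the lid open, and do not disturb the lens, the cube light or the little house model standing around the case.

Things in the scene. Friction and masses are not known exactly. Their poses are not given: they have to be found in the camera images.
- case: Black hard case fixed to the table, 200 (x) x 260 (y) x 75 mm high without its lid, walls 8 mm. Origin: centre of its underside, on the table. At yaw 0 its +x points away from the robot (hinge side), -x is the front with the latch, z up. Inside, an aluminium panel lies 40 mm above the table.
- latch_pivot (a point): Pivot (vertical axis) of the latch lever, on a steel bracket (42 x 34 mm in plan, top 88.5 mm above the table) on the case's front, at case (-120, -75) mm, 89.5 mm above the table: underside of the lever, 2 mm above the lid's top.
- latch_post (a point): Middle of the upright round post (12 mm diameter, 32 mm tall, standing on the lever, its top 129.5 mm above the table) by which the lever is moved. Its axis is 58 mm from the pivot; this point is 28 mm above the lever's underside, 117.5 mm above the table. The lever is a flat steel bar 16 mm wide, 8 mm thick, reaching 70 mm from the pivot.
- latch (a joint): Angle of the latch lever, rad. 0: it points along case +x, over the lid, and holds it shut; it grows as the lever swings clockwise seen from above, towards case -y; from 1.40 it is clear of the lid; stop at 1.9. Friction holds it where it is left (about 4 N at the post to move it).
- lid_hinge (a point): Hinge axis of the lid, along case y, through the middle of the case's far (+x) upper edge, 75.5 mm above the table. The closed lid runs from here 200 mm towards case -x, is 260 mm wide and 12 mm thick (top 87.5 mm above the table).
- lid_handle (a point): Middle of the lid's handle: a round steel bar 10 mm in diameter and 90 mm long along case y, 20 mm clear of the lid's top, on a post at each end. With the lid shut it lies at case (-55, +40) mm, 112.5 mm above the table: 155 mm from the hinge axis along the lid and 37 mm above the lid's underside.
- lid (a joint): Opening angle of the lid, rad: 0 shut, grows as the front edge rises about the hinge axis; stop at 1.75, leaning back past upright. A stiff hinge holds it where it is left (4 to 8 N at the front edge to raise it).
- knob_grip (a point): On the dial's vertical axis, at the height to grip, 60 mm above the table, at case (-20, 0) mm. The dial has a grip bar 44 mm long, 13 mm wide, from 47 to 70 mm above the table, along the pointer's direction, on a skirt of 26 mm radius. The inner face of the front wall is 72 mm from the axis.
- knob_pointer (a point): Tip of the dial's white pointer nose, 34 mm from the dial's axis, 45 mm above the table.
- knob (a joint): Angle of the dial, rad: 0 when the pointer points along case +x, grows counter-clockwise seen from above; stops at -2.7 and 2.7. Friction holds it (0.08 N m to turn).
- marker_tip (a point): Inner tip of the flat arrow-shaped marker (20 mm long, 3 mm thick, on the panel beside the dial), 34 mm from the dial's axis, 44 mm above the table: where the pointer's tip must come. It does not move when the dial is turned.
- lens: Bystander: black lens barrel standing upright beside the case, 70 mm diameter, 75 mm tall, origin at the centre of its underside.
- light: Bystander: black cube light, 55 mm each way, with a white face on top, origin at the centre of its underside.
- model: Bystander: small house model with flat card roof on a 90 x 80 mm card base, 58 mm tall, beside the case, origin at the centre of its underside.

How it is judged:
By the outcome, as a careful person would: the job done as asked, in the order asked, and still so for the second after the job is handed in, with the robot touching nothing.
It also fails if it takes over 70 s, if anything falls off the work surface, if the arm or the gripper's body presses on something with over 40 N, if the wrist force passes 120 N, or if a joint passes its speed limit or range.

## Working session

There is one attempt and no reset: what is moved stays moved. The work goes in short steps, Python scripts to look and compute and a tool call to move; the robot and the scene stay as the last step left them, time stands still between calls to the robot, and variables do not carry over. Pictures are saved under pics/ and viewed, at most 10 in all, crops included, and the job is handed in when it is done.

Besides the shell and the picture viewer there is one more tool, called after ">>>" as a command line: name --argument value ..., lists and objects as JSON in quotes. servo_tool: Moves the arm, as the interface text tells. Its arguments: {"type":"object","properties":{"deltas":{"type":"array"},"grip_force":{"type":"number"}},"required":["deltas"]}

```bash
ls; mkdir -p pics
python3 - <<'E'
from station import telemetry, viewer
import cv2,numpy as np
a=viewer.snapshot("scene");b=viewer.snapshot("side")
cv2.imwrite("pics/scene0.png",a);cv2.imwrite("pics/side0.png",b)
s=telemetry.sense();print(s)
for n in("scene","side","wrist"):print(n,viewer.calibration(n))
E
```

```text
pics
{'time_s': 0.1, 'q': array([-0.04299856,  0.46830093, -0.01164139,  1.60353368,  0.00596456,
        1.07140775, -0.05630664]), 'qd': array([ 1.57750928e-04,  9.36631966e-04, -1.74130568e-03, -1.72890183e-03,
       -7.66639251e-05, -4.28863563e-04,  1.05058437e-03]), 'effort': array([ 1.57556435e-03, -5.21645308e+01, -1.25145918e-02, -2.44365495e+01,
       -5.68165525e-02,  1.40885683e-02,  8.46384978e-05]), 'tcp_pos': array([ 6.49772544e-01, -2.18855686e-05,  4.03826805e-01]), 'eef_rot': array([ 7.07126027e-01,  7.07087074e-01, -5.94496707e-04, -5.46488256e-04]), 'contact_force': array([-0.33289089,  0.20402915, -0.77634644]), 'wrist_torque': array([-0.01599862,  0.03057598,  0.03855905]), 'grasp_force': 0.0, 'grip_width': 0.09196997845080765}
scene {'fx': 535.0520479178208, 'fy': 535.0520479178208, 'cx': 279.72029512369136, 'cy': 211.40246797251626, 'k1': 0.0299507502870908, 'R': array([[-0.80160915,  0.5975554 ,  0.01871664],
       [ 0.4636041 ,  0.64107365, -0.61163372],
       [-0.37748378, -0.48161408, -0.79091964]]), 't': array([ 0.43025614, -0.23585929,  1.42172352])}
side {'fx': 435.55500441564624, 'fy': 435.55500441564624, 'cx': 279.60097821085463, 'cy': 213.52143499884565, 'k1': -0.12147275782479348, 'R': array([[-0.92963711, -0.36824396,  0.01308553],
       [-0.26567035,  0.64523474, -0.71630399],
       [ 0.25533137, -0.66937921, -0.69766565]]), 't': array([0.53749953, 0.21166473, 0.94198718])}
wrist {'fx': 376.0742327951057, 'fy': 376.0742327951057, 'cx': 279.32193316821775, 'cy': 209.95656530018223, 'k1': -0.041657764225537165, 'R': array([[ 9.99998923e-01, -5.87823441e-04, -1.34482516e-03],
       [-1.73677747e-04, -9.57248047e-01,  2.89268296e-01],
       [-1.45736994e-03, -2.89267751e-01, -9.57247118e-01]]), 't': array([-0.64924482, -0.03196626,  0.39095798])}
```

View pics/scene0.png

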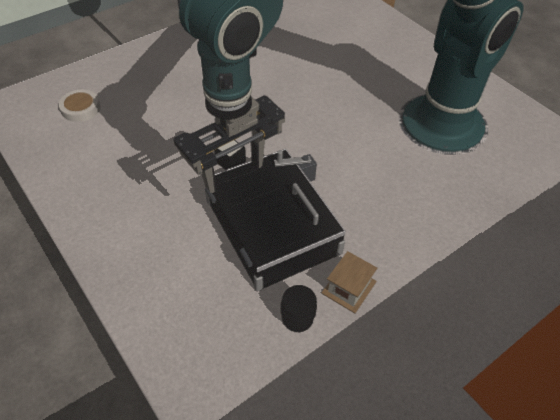

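View pics/side0.png

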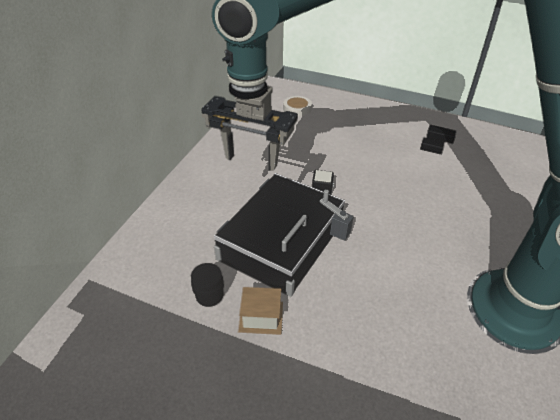

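Run:
```python
from station import viewer
import cv2,numpy as np
a=cv2.imread("pics/scene0.png");b=cv2.imread("pics/side0.png")
w=viewer.snapshot("wrist");cv2.imwrite("pics/wrist0.png",w)
f=lambda i,x,y,d,s:cv2.resize(i[y:y+d,x:x+d],(s,s),interpolation=cv2.INTER_CUBIC)
g=lambda i:(255*(i/255.)**0.6).astype(np.uint8)
c=np.hstack([f(a,215,140,133,400),f(b,210,165,160,400)])
cv2.imwrite("pics/c1.png",g(c))
cv2.imwrite("pics/w1.png",g(w))
```

```text
(no output)
```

View pics/c1.png

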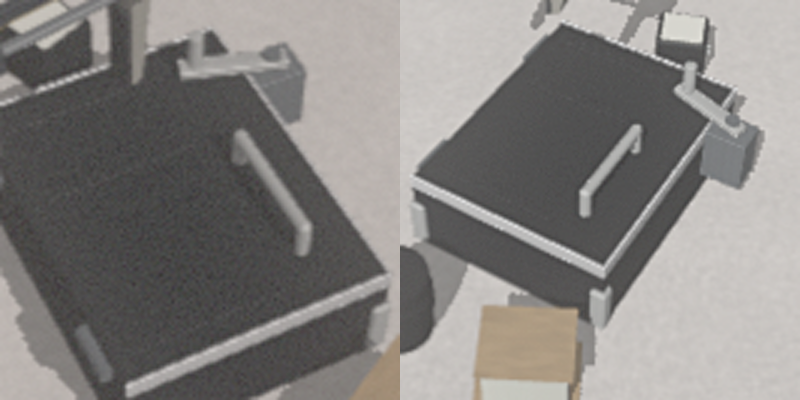

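View pics/w1.png

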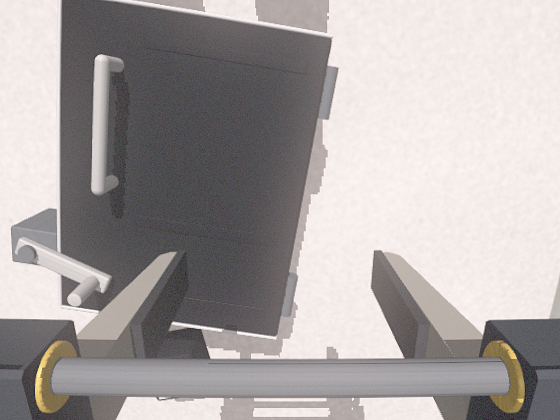

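```bash
cat > h.py <<'E'
import numpy as np, cv2
from station import viewer, telemetry
def ray(cal,uv):
    K=np.array([[cal['fx'],0,cal['cx']],[0,cal['fy'],cal['cy']],[0,0,1]])
    p=cv2.undistortPoints(np.array([[uv]],float),K,np.array([cal['k1'],0,0,0.]))[0,0]
    R=np.array(cal['R']); o=-R.T@np.array(cal['t']); d=R.T@np.array([p[0],p[1],1]); return o,d/np.linalg.norm(d)
def plane(cal,uv,z):
    o,d=ray(cal,uv); return o+d*(z-o[2])/d[2]
def proj(cal,X):
    c=np.array(cal['R'])@X+np.array(cal['t']); p=c[:2]/c[2]; p=p*(1+cal['k1']*(p@p))
    return np.array([cal['fx']*p[0]+cal['cx'],cal['fy']*p[1]+cal['cy']])
def tri(*cu):
    A=0;b=0
    for c,u in cu:
        o,d=ray(c,u);M=np.eye(3)-np.outer(d,d);A=A+M;b=b+M@o
    X=np.linalg.solve(A,b); return X,[round(float(np.linalg.norm(proj(c,X)-u)),1) for c,u in cu]
E
python3 - <<'E'
from h import *
np.set_printoptions(precision=4,suppress=True)
w=viewer.calibration("wrist");a=viewer.calibration("scene");b=viewer.calibration("side")
S=lambda x,y:(215+x*133/400-.3,140+y*133/400-.3)
D=lambda x,y:(210+(x-400)*.4-.3,165+y*.4-.3)
L={'FL':(62,0),'FR':(62,306),'BL':(331,37),'BR':(276,337)}
P={k:plane(w,v,.0875) for k,v in L.items()}
for k in P:print(k,P[k])
print('side lid FL',plane(b,D(604,268),.0875),'BL',plane(b,D(416,180),.0875),'BR',plane(b,D(562,25),.0875),'FR',plane(b,D(734,92),.0875))
print('scene FL',plane(a,S(386,280),.0875),'BL',plane(a,S(128,388),.0875))
print('handle wrist ends z.1125',plane(w,(101,60),.1125),plane(w,(98,190),.1125))
print('handle tri', tri((a,S(304,232)),(b,D(586,196)),(w,(101,62))), tri((a,S(240,137)),(b,D(638,131)),(w,(98,188))))
print('post top', plane(w,(75,298),.1295), plane(b,D(690,67),.1295),plane(a,S(196,34),.1295))
print('pivot', plane(w,(24,252),.1), plane(b,D(735,124),.1),plane(a,S(272,53),.1))
E
```

```text
FL [0.4932 0.1508 0.0875]
FR [ 0.4525 -0.098   0.0875]
BL [0.6871 0.1241 0.0875]
BR [ 0.6463 -0.129   0.0875]
side lid FL [0.4906 0.1585 0.0875] BL [0.6805 0.1293 0.0875] BR [ 0.6421 -0.1223  0.0875] FR [ 0.4489 -0.0914  0.0875]
scene FL [0.4972 0.1596 0.0875] BL [0.6873 0.1267 0.0875]
handle wrist ends z.1125 [0.5283 0.1071 0.1125] [0.5141 0.0161 0.1125]
handle tri (array([0.5268, 0.1064, 0.1078]), [0.2, 0.2, 1.2]) (array([0.512 , 0.0161, 0.109 ]), [0.3, 0.1, 1.0])
post top [ 0.4922 -0.0652  0.1295] [ 0.4888 -0.063   0.1295] [ 0.489  -0.0676  0.1295]
pivot [ 0.4372 -0.0398  0.1   ] [ 0.4339 -0.0356  0.1   ] [ 0.4371 -0.0416  0.1   ]
```

>>> servo_tool --deltas '[[[-0.164, -0.398, 0, 0, 0, -0.368, 0.45], [-0.164, -0.398, 0, 0, 0, -0.368, 0.45], [-0.164, -0.398, 0, 0, 0, -0.368, 0.45], [-0.164, -0.398, 0, 0, 0, -0.368, 0.45], [-0.164, -0.398, 0, 0, 0, -0.368, 0.45], [-0.164, -0.398, 0, 0, 0, -0.368, 0.45], [-0.164, -0.398, 0, 0, 0, -0.368, 0.45], [-0.164, -0.398, 0, 0, 0, -0.368, 0.45], [-0.164, -0.398, 0, 0, 0, -0.368, 0.45], [-0.164, -0.398, 0, 0, 0, -0.368, 0.45]]]' --grip_force 10

```text
time_s: 0.98
tcp_pos: [0.4906, -0.0657, 0.4046]
eef_rot: [0.203, 0.979, -0.0, -0.0]
contact_force: [0.6, -0.4, -1.1]
grip_width: 0.0414
grasp_force: 0.0
```

```bash
cat > st.py <<'E'
from h import *
from scipy.spatial.transform import Rotation as Ro
np.set_printoptions(precision=4,suppress=True)
def st():
    s=telemetry.sense(); R=Ro.from_quat(s['eef_rot']).as_matrix()
    print('t',s['time_s'],'tcp',s['tcp_pos'],'grasp',s['tcp_pos']+.171*R[:,2],'F',s['contact_force'],'w',s['grip_width'],'gf',s['grasp_force']); print('q',s['q'],'y-axis deg',np.degrees(np.arctan2(R[1,1],R[0,1])),'z',R[:,2]);return s,R
C=np.array([.568,.0135]);YAW=-.159
def cw(x,y):
    c,s=np.cos(YAW),np.sin(YAW); return C+np.array([c*x-s*y,s*x+c*y])
E
python3 -c "
from st import *
st()
b=viewer.calibration('side');print('light',plane(b,(210+286*.4,165+28*.4),.055)); print(cw(-120,-75) if 0 else cw(-.12,-.075),cw(-.055,.04))
w=viewer.snapshot('wrist');cv2.imwrite('pics/w2.png',w)"
```

```text
t 0.9833 tcp [ 0.4906 -0.0657  0.4046] grasp [ 0.4906 -0.0657  0.2336] F [ 0.5566 -0.3879 -1.1386] w 0.04141045936106735 gf 0.0
q [ 0.2287  0.2179 -0.1858  1.9648  0.0487  0.9633  1.1808] y-axis deg 66.54776149593287 z [-0.0002 -0.     -1.    ]
light [ 0.5299 -0.2054  0.055 ]
[ 0.4376 -0.0416] [0.52   0.0617]
```

View pics/w2.png

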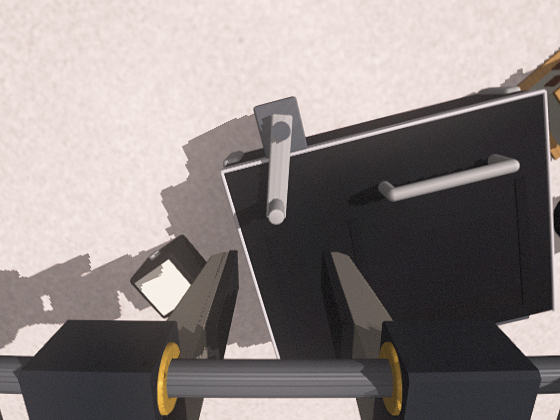

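>>> servo_tool --deltas '[[[0, 0, 0.08, 0, 0, 0, 0.45], [0, 0, 0.16, 0, 0, 0, 0.45], [0, 0, 0.22, 0, 0, 0, 0.45], [0, 0, 0.26, 0, 0, 0, 0.45], [0, 0, 0.282, 0, 0, 0, 0.45], [0, 0, 0.282, 0, 0, 0, 0.45], [0, 0, 0.282, 0, 0, 0, 0.45]]]'

```text
time_s: 1.62
tcp_pos: [0.491, -0.0656, 0.2921]
eef_rot: [0.206, 0.979, -0.0, -0.0]
contact_force: [-0.4, 0.2, 0.3]
grip_width: 0.0414
grasp_force: 0.0
```

>>> servo_tool --deltas '[[[0, 0, 0, 0, 0, 0, 0.05], [0, 0, 0, 0, 0, 0, 0.05], [0, 0, 0, 0, 0, 0, 0.05], [0, 0, 0, 0, 0, 0, 0.05], [0, 0, 0, 0, 0, 0, 0.05], [0, 0, 0, 0, 0, 0, 0.05], [0, 0, 0, 0, 0, 0, 0.05]]]'

```text
time_s: 2.2
tcp_pos: [0.491, -0.0664, 0.2925]
eef_rot: [0.206, 0.979, -0.0, 0.001]
contact_force: [-0.7, -3.9, 5.1]
grip_width: 0.0117
grasp_force: 10.0
```

```bash
cat > arc.py <<'E'
from st import *
s,R=st()
p=cw(-.12,-.075); g=s['tcp_pos'][:2]-p
print('r',np.linalg.norm(g),'lever',-np.arctan2(g[1],g[0])+YAW)
for d in range(5,85,5):
    a=-np.radians(d); M=np.array([[np.cos(a),-np.sin(a)],[np.sin(a),np.cos(a)]])
    u=R.T@np.array([*(M@g-g),0])/.4
    print(d,u.round(4),round(d/180,4))
E
python3 arc.py
```

```text
t 2.2 tcp [ 0.491  -0.0664  0.2925] grasp [ 0.4912 -0.0666  0.1215] F [-0.7329 -3.9134  5.1448] w 0.011697703751928058 gf 10.000382512807846
q [ 0.2083  0.378  -0.1686  2.0574  0.0966  0.7121  1.1336] y-axis deg 66.19635587512114 z [ 0.0011 -0.0011 -1.    ]
r 0.058882708864696966 lever 0.27638039377111223
5 [ 0.0008 -0.0128  0.    ] 0.0278
10 [ 0.0027 -0.0255  0.    ] 0.0556
15 [ 0.0058 -0.038   0.    ] 0.0833
20 [ 0.0099 -0.0502  0.    ] 0.1111
25 [ 0.015  -0.0619  0.    ] 0.1389
30 [ 0.0212 -0.0732  0.    ] 0.1667
35 [ 0.0283 -0.0839  0.    ] 0.1944
40 [ 0.0363 -0.0939  0.    ] 0.2222
45 [ 0.0452 -0.1032 -0.    ] 0.25
50 [ 0.0548 -0.1117 -0.    ] 0.2778
55 [ 0.0652 -0.1193 -0.    ] 0.3056
60 [ 0.0761 -0.126  -0.    ] 0.3333
65 [ 0.0876 -0.1317 -0.0001] 0.3611
70 [ 0.0996 -0.1364 -0.0001] 0.3889
75 [ 0.1119 -0.14   -0.0001] 0.4167
80 [ 0.1245 -0.1425 -0.0001] 0.4444
```

>>> servo_tool --deltas '[[[0.0008, -0.0128, 0, 0, 0, 0.0278, 0.05], [0.0027, -0.0255, 0, 0, 0, 0.0556, 0.05], [0.0058, -0.038, 0, 0, 0, 0.0833, 0.05], [0.0099, -0.0502, 0, 0, 0, 0.1111, 0.05], [0.015, -0.0619, 0, 0, 0, 0.1389, 0.05], [0.0212, -0.0732, 0, 0, 0, 0.1667, 0.05], [0.0283, -0.0839, 0, 0, 0, 0.1944, 0.05], [0.0363, -0.0939, 0, 0, 0, 0.2222, 0.05], [0.0363, -0.0939, 0, 0, 0, 0.2222, 0.05]]]'

```text
time_s: 2.95
tcp_pos: [0.4629, -0.0942, 0.2925]
eef_rot: [0.529, 0.849, 0.001, 0.001]
contact_force: [1.8, -2.0, 4.1]
grip_width: 0.0113
grasp_force: 10.0
```

>>> servo_tool --deltas '[[[0.0008, -0.0128, 0, 0, 0, 0.0278, 0.05], [0.0027, -0.0255, 0, 0, 0, 0.0556, 0.05], [0.0058, -0.038, 0, 0, 0, 0.0833, 0.05], [0.0099, -0.0502, 0, 0, 0, 0.1111, 0.05], [0.015, -0.0619, 0, 0, 0, 0.1389, 0.05], [0.0212, -0.0732, 0, 0, 0, 0.1667, 0.05], [0.0283, -0.0839, 0, 0, 0, 0.1944, 0.05], [0.0363, -0.0939, 0, 0, 0, 0.2222, 0.05], [0.0363, -0.0939, 0, 0, 0, 0.2222, 0.05]]]'

```text
time_s: 3.7
tcp_pos: [0.4226, -0.0979, 0.2924]
eef_rot: [0.787, 0.617, 0.001, 0.001]
contact_force: [0.4, -3.0, 5.6]
grip_width: 0.0116
grasp_force: 10.0
```

```bash
python3 arc.py | head -3
```

```text
t 3.7 tcp [ 0.4226 -0.0979  0.2924] grasp [ 0.4229 -0.098   0.1214] F [ 0.4348 -3.0086  5.5668] w 0.011603301717306787 gf 10.00371739268303
q [ 0.0239  0.2772  0.144   2.213  -0.0641  0.6529 -0.0269] y-axis deg -13.760455969052675 z [ 0.002  -0.0007 -1.    ]
r 0.058312873852823785 lever 1.6729037970977094
```

```bash
cat > to.py <<'E'
from st import *
# usage: x y z(TCP) yaw_deg  -> tool fractions
def to(x,y,z,yaw,s=None,R=None):
    if s is None: s,R=st()
    b=np.radians(yaw); Y=np.array([np.cos(b),np.sin(b),0]);Z=np.array([0,0,-1.]);T=np.c_[np.cross(Y,Z),Y,Z]
    print((R.T@(np.array([x,y,z])-s['tcp_pos'])/.4).round(3),(Ro.from_matrix(R.T@T).as_rotvec()/np.pi).round(3))
if __name__=='__main__':
    import sys
    a=list(map(float,sys.argv[1:])); s,R=st()
    for i in range(0,len(a),4): to(*a[i:i+4],s,R)
E
python3 to.py .423 -.098 .36 -13.8  .5205 .0615 .36 -9.1
```

```text
t 3.7 tcp [ 0.4226 -0.0979  0.2924] grasp [ 0.4229 -0.098   0.1214] F [ 0.4348 -3.0086  5.5668] w 0.011603301717306787 gf 10.00371739268303
q [ 0.0239  0.2772  0.144   2.213  -0.0641  0.6529 -0.0269] y-axis deg -13.760455969052675 z [ 0.002  -0.0007 -1.    ]
[-0.     0.001 -0.169] [0.001 0.    0.   ]
[ 0.445  0.143 -0.169] [ 0.001  0.    -0.026]
```

>>> servo_tool --deltas '[[[0, 0, 0, 0, 0, 0, 0.5], [0, 0, 0, 0, 0, 0, 0.5], [0, 0, 0, 0, 0, 0, 0.5], [0, 0, -0.08, 0, 0, 0, 0.5], [0, 0, -0.17, 0, 0, 0, 0.5], [0, 0, -0.17, 0, 0, 0, 0.5]]]'

```text
time_s: 4.2
tcp_pos: [0.4239, -0.0979, 0.3644]
eef_rot: [0.786, 0.618, 0.003, 0.003]
contact_force: [1.1, -0.4, 1.0]
grip_width: 0.0455
grasp_force: 0.0
```

>>> servo_tool --deltas '[[[0.1, 0.03, 0, 0, 0, -0.01, 0.5], [0.2, 0.065, 0, 0, 0, -0.026, 0.5], [0.3, 0.097, 0, 0, 0, -0.026, 0.5], [0.4, 0.13, 0, 0, 0, -0.026, 0.5], [0.445, 0.143, 0, 0, 0, -0.026, 0.5], [0.445, 0.143, 0, 0, 0, -0.026, 0.5], [0.445, 0.143, 0, 0, 0, -0.026, 0.5]]]'

```text
time_s: 4.78
tcp_pos: [0.52, 0.0627, 0.3588]
eef_rot: [0.76, 0.65, -0.001, -0.001]
contact_force: [-0.0, 0.0, -0.5]
grip_width: 0.0462
grasp_force: 0.0
```

Run:
```python
from to import *
w=viewer.snapshot('wrist');c=viewer.calibration('wrist');cv2.imwrite('pics/w3.png',w)
s,R=st();to(.5205,.0615,.2925,-9.1,s,R)
print('expected px', proj(c,np.array([.5205,.0615,.1125])), proj(c,np.array([*cw(-.055,.085),.1125])),proj(c,np.array([*cw(-.055,-.005),.1125])))
```

```text
t 4.8333 tcp [0.5196 0.0613 0.3589] grasp [0.5192 0.0612 0.1879] F [-0.6244 -0.9042 -0.1518] w 0.045741486831599225 gf 0.0
q [-0.2209  0.3107  0.047   1.957  -0.0183  0.8768 -0.3216] y-axis deg -9.009586813553593 z [-0.0024 -0.0007 -1.    ]
[0.001 0.002 0.166] [-0.001  0.     0.001]
expected px [281.3915 230.3747] [280.7694 159.7485] [280.4581 293.1976]
```

View pics/w3.png

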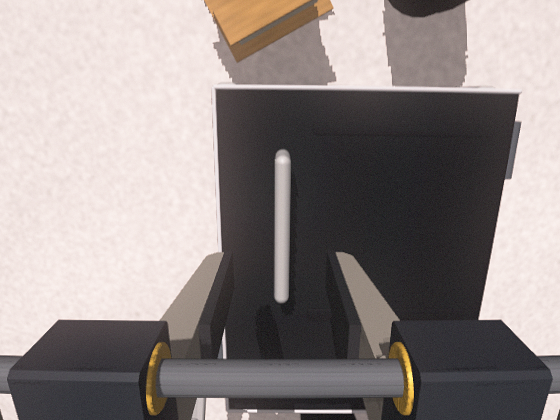

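>>> servo_tool --deltas '[[[0, 0, 0.06, 0, 0, 0, 0.5], [0, 0, 0.11, 0, 0, 0, 0.5], [0, 0, 0.15, 0, 0, 0, 0.5], [0, 0, 0.166, 0, 0, 0, 0.5], [0, 0, 0.166, 0, 0, 0, 0.5], [0, 0, 0.166, 0, 0, 0, 0.5]]]'

```text
time_s: 5.33
tcp_pos: [0.52, 0.0606, 0.2937]
eef_rot: [0.761, 0.648, -0.0, 0.0]
contact_force: [0.7, -0.1, 0.1]
grip_width: 0.0459
grasp_force: 0.0
```

>>> servo_tool --deltas '[[[0, 0, 0, 0, 0, 0, 0.03], [0, 0, 0, 0, 0, 0, 0.03], [0, 0, 0, 0, 0, 0, 0.03], [0, 0, 0, 0, 0, 0, 0.03], [0, 0, 0, 0, 0, 0, 0.03], [0, 0, 0, 0, 0, 0, 0.03], [0, 0, 0, 0, 0, 0, 0.03]]]' --grip_force 30

```text
time_s: 5.92
tcp_pos: [0.5206, 0.0616, 0.2938]
eef_rot: [0.761, 0.649, 0.001, 0.001]
contact_force: [2.4, -0.9, 0.4]
grip_width: 0.0089
grasp_force: 30.0
```

```bash
cat > lid.py <<'E'
from st import *
s,R=st()
# tool y along case x, vertical; tool holds bar, tilting backwards (towards robot) by tau=frac*angle about tool x
r=np.hypot(.155,.037);a0=np.arctan2(.037,.155)
l=.180 # TCP to bar
for d in range(4,53,4):
  for tau in (0,):
    th=a0+np.radians(d); dx=r*(np.cos(a0)-np.cos(th)); dz=r*(np.sin(th)-np.sin(a0))
    print(d,'ty %.3f tz %.3f'%(dx/.4,-dz/.4))
E
python3 lid.py
```

```text
t 5.9167 tcp [0.5206 0.0616 0.2938] grasp [0.5209 0.0616 0.1228] F [ 2.3506 -0.8546  0.4319] w 0.00889861743568217 gf 30.001317858695984
q [-0.2167  0.406   0.0427  2.0019 -0.0249  0.7324 -0.3174] y-axis deg -9.076140567704275 z [ 0.0017  0.0001 -1.    ]
4 ty 0.007 tz -0.027
8 ty 0.017 tz -0.053
12 ty 0.028 tz -0.079
16 ty 0.041 tz -0.103
20 ty 0.055 tz -0.127
24 ty 0.071 tz -0.150
28 ty 0.089 tz -0.171
32 ty 0.108 tz -0.191
36 ty 0.128 tz -0.210
40 ty 0.150 tz -0.227
44 ty 0.173 tz -0.243
48 ty 0.197 tz -0.257
52 ty 0.222 tz -0.270
```

>>> servo_tool --deltas '[[[0.003, 0.003, -0.013, 0, 0, 0, 0.03], [0, 0.007, -0.027, 0, 0, 0, 0.03], [0, 0.012, -0.04, 0, 0, 0, 0.03], [0, 0.017, -0.053, 0, 0, 0, 0.03], [0, 0.022, -0.066, 0, 0, 0, 0.03], [0, 0.028, -0.079, 0, 0, 0, 0.03], [0, 0.041, -0.103, 0, 0, 0, 0.03], [0, 0.041, -0.103, 0, 0, 0, 0.03]]]'

```text
time_s: 6.58
tcp_pos: [0.5367, 0.0589, 0.3356]
eef_rot: [0.761, 0.649, -0.0, -0.0]
contact_force: [0.6, -0.6, 1.8]
grip_width: 0.0085
grasp_force: 30.0
```

```bash
cat > lc.py <<'E'
from st import *
s,R=st()
h=cw(.1,.04); p=s['tcp_pos']+.180*R[:,2]
ex=np.array([np.cos(YAW),np.sin(YAW)]); x=(p[:2]-h)@ex; z=p[2]-.0755
print('bar r',np.hypot(x,z),'lid deg',np.degrees(np.arctan2(z,-x)-np.arctan2(.037,.155)))
E
python3 lc.py
```

```text
t 6.5833 tcp [0.5367 0.0589 0.3356] grasp [0.5366 0.0589 0.1646] F [ 0.6191 -0.5623  1.7688] w 0.008474950477614164 gf 30.007164180278778
q [-0.211   0.3679  0.0484  1.9373 -0.0235  0.8373 -0.3087] y-axis deg -9.091184798953002 z [-0.0004  0.     -1.    ]
bar r 0.15972092653821507 lid deg 16.689742657665267
```

>>> servo_tool --deltas '[[[0, 0.014, -0.024, 0, 0, 0, 0.03], [0, 0.03, -0.047, 0, 0, 0, 0.03], [0, 0.048, -0.068, 0, 0, 0, 0.03], [0, 0.067, -0.088, 0, 0, 0, 0.03], [0, 0.087, -0.107, 0, 0, 0, 0.03], [0, 0.109, -0.124, 0, 0, 0, 0.03], [0, 0.132, -0.14, 0, 0, 0, 0.03], [0, 0.144, -0.147, 0, 0, 0, 0.03], [0, 0.144, -0.147, 0, 0, 0, 0.03]]]'

```text
time_s: 7.33
tcp_pos: [0.5927, 0.0499, 0.396]
eef_rot: [0.761, 0.649, -0.002, -0.002]
contact_force: [-10.2, 0.2, 9.9]
grip_width: 0.0087
grasp_force: 30.0
```

```bash
python3 lc.py; python3 -c "
from h import *
a=viewer.snapshot('side')[100:350,140:420];cv2.imwrite('pics/s4.png',cv2.resize(a,None,fx=2,fy=2))"
```

```text
t 7.3333 tcp [0.5927 0.0499 0.396 ] grasp [0.5918 0.05   0.225 ] F [-10.194    0.1514   9.8516] w 0.008703394037733146 gf 30.005770325660706
q [-0.1888  0.3832  0.0624  1.7541 -0.0288  1.0103 -0.274 ] y-axis deg -9.080558637510585 z [-0.0052  0.0004 -1.    ]
bar r 0.1628299671662086 lid deg 46.189405156083765
```

View pics/s4.png

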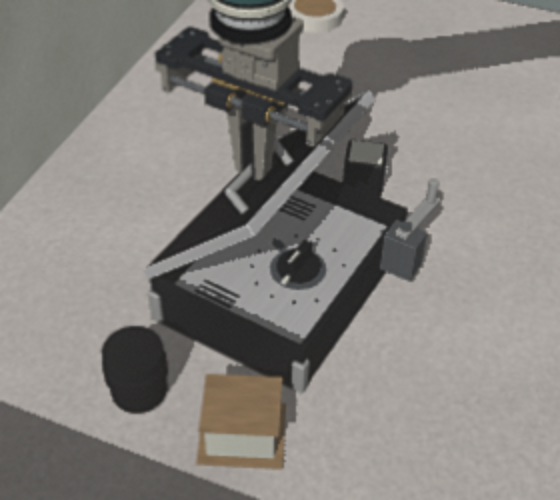

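>>> servo_tool --deltas '[[[0, 0, 0, 0, 0, 0, 0.16], [0, 0, 0, 0, 0, 0, 0.16], [0, 0, -0.01, 0, 0, 0, 0.17], [0, 0, -0.03, 0, 0, 0, 0.17], [0, 0, -0.06, 0, 0, 0, 0.17], [0, 0, -0.1, 0, 0, 0, 0.17], [0, 0, -0.16, 0, 0, 0, 0.17], [0, 0, -0.2, 0, 0, 0, 0.17], [0, 0, -0.2, 0, 0, 0, 0.17]]]'

```text
time_s: 8.13
tcp_pos: [0.5943, 0.0498, 0.479]
eef_rot: [0.761, 0.649, 0.004, 0.003]
contact_force: [1.0, -0.4, 1.3]
grip_width: 0.0156
grasp_force: 0.0
```

Run:
```python
from to import *
s,R=st();p=cw(-.09,0);to(*p,.475,80.9,s,R)
print(p,cw(.1,0),cw(-.02,0))
```

```text
t 8.1333 tcp [0.5943 0.0498 0.479 ] grasp [0.5958 0.05   0.308 ] F [ 0.9949 -0.3898  1.2787] w 0.015638302649689927 gf 0.0
q [-0.1938  0.3075  0.0682  1.663  -0.0224  1.1627 -0.2787] y-axis deg -9.0895223801283 z [ 0.0091  0.0011 -1.    ]
[-0.1   -0.276  0.007] [ 0.003  0.002 -0.5  ]
[0.4791 0.0277] [ 0.6667 -0.0023] [0.5483 0.0167]
```

>>> servo_tool --deltas '[[[-0.05, -0.14, 0, 0, 0, -0.04, 0.03], [-0.1, -0.276, 0, 0, 0, -0.08, 0.03], [-0.1, -0.276, 0, 0, 0, -0.12, 0.03], [-0.1, -0.276, 0, 0, 0, -0.16, 0.03], [-0.1, -0.276, 0, 0, 0, -0.19, 0.03], [-0.1, -0.276, 0, 0, 0, -0.22, 0.03], [-0.1, -0.276, 0, 0, 0, -0.25, 0.03], [-0.1, -0.276, 0, 0, 0, -0.25, 0.03]]]'

```text
time_s: 8.8
tcp_pos: [0.4779, 0.0277, 0.4739]
eef_rot: [0.454, 0.891, 0.0, 0.0]
contact_force: [0.3, -0.1, 0.4]
grip_width: 0.0024
grasp_force: 0.0
```

>>> servo_tool --deltas '[[[0, 0, 0, 0, 0, -0.04, 0.0], [0, 0, 0, 0, 0, -0.08, 0.0], [0, 0, 0, 0, 0, -0.12, 0.0], [0, 0, 0, 0, 0, -0.16, 0.0], [0, 0, 0.05, 0, 0, -0.19, 0.0], [0, 0, 0.1, 0, 0, -0.22, 0.0], [0, 0, 0.15, 0, 0, -0.25, 0.0], [0, 0, 0.2, 0, 0, -0.25, 0.0], [0, 0, 0.2, 0, 0, -0.25, 0.0]]]'

```text
time_s: 9.55
tcp_pos: [0.4768, 0.0276, 0.3903]
eef_rot: [0.08, 0.997, -0.001, -0.003]
contact_force: [-0.4, -0.1, -0.5]
grip_width: 0.0002
grasp_force: 0.0
```

Run:
```python
from to import *
s,R=st()
for x in (-.02,.05,.08,.1126,.118): to(*cw(x,0),.39,80.9,s,R)
v=viewer.snapshot('side');cv2.imwrite('pics/side5.png',v)
```

```text
t 9.55 tcp [0.4768 0.0276 0.3903] grasp [0.4757 0.0274 0.2193] F [-0.3732 -0.1103 -0.4635] w 0.00016881638444940722 gf 0.0
q [-0.0663  0.1997 -0.0692  2.0221  0.017   0.9266  1.2653] y-axis deg 80.77097803715044 z [-0.0063 -0.0007 -1.    ]
[-0.181  0.002 -0.   ] [-0.001 -0.002 -0.001]
[-0.356  0.002 -0.001] [-0.001 -0.002 -0.001]
[-0.431  0.002 -0.002] [-0.001 -0.002 -0.001]
[-0.512  0.002 -0.002] [-0.001 -0.002 -0.001]
[-0.526  0.002 -0.002] [-0.001 -0.002 -0.001]
```

>>> servo_tool --deltas '[[[-0.03, 0, 0.03, 0, 0, 0, 0], [-0.06, 0, 0.03, 0, 0, 0, 0], [-0.09, 0, 0.03, 0, 0, 0, 0], [-0.12, 0, 0.03, 0, 0, 0, 0], [-0.15, 0, 0.03, 0, 0, 0, 0], [-0.18, 0, 0.03, 0, 0, 0, 0], [-0.21, 0, 0.03, 0, 0, 0, 0], [-0.24, 0, 0.02, 0, 0, 0, 0], [-0.27, 0, 0.01, 0, 0, 0, 0], [-0.3, 0, 0, 0, 0, 0, 0]]]'

```text
time_s: 10.43
tcp_pos: [0.5963, 0.0094, 0.3957]
eef_rot: [0.08, 0.997, 0.0, -0.001]
contact_force: [-6.3, 0.9, 3.8]
grip_width: 0.0006
grasp_force: 3.2
```

>>> servo_tool --deltas '[[[-0.03, 0, 0, 0, 0, 0, 0], [-0.06, 0, 0, 0, 0, 0, 0], [-0.09, 0, 0, 0, 0, 0, 0], [-0.12, 0, 0, 0, 0, 0, 0], [-0.14, 0, 0, 0, 0, 0, 0], [-0.16, 0, 0, 0, 0, 0, 0], [-0.17, 0, 0, 0, 0, 0, 0], [-0.18, 0, 0, 0, 0, 0, 0], [-0.18, 0, 0, 0, 0, 0, 0]]]'

```text
time_s: 11.18
tcp_pos: [0.6677, -0.0023, 0.3938]
eef_rot: [0.079, 0.997, 0.0, -0.0]
contact_force: [-2.5, -0.4, 2.7]
grip_width: 0.0006
grasp_force: 1.4
```

Run:
```python
from to import *
s,R=st()
to(*cw(.1126,0),.39,80.9,s,R)
v=viewer.snapshot('side');cv2.imwrite('pics/side6.png',v)
```

```text
t 11.1833 tcp [ 0.6677 -0.0023  0.3938] grasp [ 0.6676 -0.0023  0.2228] F [-2.4696 -0.3511  2.6771] w 0.0005867380889993646 gf 1.409047956331051
q [-0.0278  0.5081 -0.0266  1.5647  0.0145  1.0694  1.3541] y-axis deg 80.9030782738637 z [-0.0004  0.0002 -1.    ]
[-0.029 -0.     0.009] [ 0. -0.  0.]
```

Lid is past upright; ease on to the stop in small steps.

>>> servo_tool --deltas '[[[-0.007, 0, 0, 0, 0, 0, 0], [-0.014, 0, 0, 0, 0, 0, 0], [-0.02, 0, 0, 0, 0, 0, 0], [-0.024, 0, 0, 0, 0, 0, 0], [-0.024, 0, 0, 0, 0, 0, 0]]]'

```text
time_s: 11.65
tcp_pos: [0.6765, -0.0038, 0.3928]
eef_rot: [0.079, 0.997, 0.0, -0.001]
contact_force: [-4.9, 1.7, 1.5]
grip_width: 0.0004
grasp_force: 2.4
```

>>> servo_tool --deltas '[[[-0.004, 0, 0, 0, 0, 0, 0], [-0.008, 0, 0, 0, 0, 0, 0], [-0.012, 0, 0, 0, 0, 0, 0], [-0.012, 0, 0, 0, 0, 0, 0]]]'

```text
time_s: 11.98
tcp_pos: [0.6811, -0.0045, 0.3923]
eef_rot: [0.079, 0.997, -0.0, -0.002]
contact_force: [-4.2, 1.1, -1.0]
grip_width: 0.0004
grasp_force: 2.3
```

>>> servo_tool --deltas '[[[-0.004, 0, 0, 0, 0, 0, 0], [-0.008, 0, 0, 0, 0, 0, 0], [-0.008, 0, 0, 0, 0, 0, 0]]]'

```text
time_s: 12.23
tcp_pos: [0.6828, -0.0046, 0.3921]
eef_rot: [0.079, 0.997, -0.0, -0.005]
contact_force: [-11.9, 2.6, 2.8]
grip_width: 0.0005
grasp_force: 6.4
```

>>> servo_tool --deltas '[[[-0.004, 0, 0, 0, 0, 0, 0], [-0.008, 0, 0, 0, 0, 0, 0], [-0.008, 0, 0, 0, 0, 0, 0]]]'

```text
time_s: 12.48
tcp_pos: [0.6844, -0.0047, 0.392]
eef_rot: [0.079, 0.997, -0.0, -0.008]
contact_force: [-20.6, 2.3, 8.0]
grip_width: 0.0004
grasp_force: 10.9
```

>>> servo_tool --deltas '[[[0.02, 0, 0, 0, 0, 0, 0], [0.08, 0, 0, 0, 0, 0, 0], [0.16, 0, 0, 0, 0, 0, 0.7], [0.24, 0, 0, 0, 0, 0, 0.7], [0.32, 0, 0, 0, 0, 0, 0.7], [0.345, 0, 0, 0, 0, 0, 0.7], [0.345, 0, 0, 0, 0, 0, 0.7], [0.345, 0, 0, 0, 0, 0, 0.7], [0.345, 0, 0, 0, 0, 0, 0.7]]]'

```text
time_s: 13.23
tcp_pos: [0.5533, 0.0156, 0.394]
eef_rot: [0.079, 0.997, 0.0, 0.001]
contact_force: [-0.2, 0.0, -0.3]
grip_width: 0.0452
grasp_force: 0.0
```

Run:
```python
from to import *
import pickle
c=viewer.calibration('wrist');w=viewer.snapshot('wrist');cv2.imwrite('pics/w7.png',w);pickle.dump(c,open('c7.pkl','wb'))
v=viewer.snapshot('side');cv2.imwrite('pics/side7.png',v)
a=viewer.snapshot('scene');cv2.imwrite('pics/scene7.png',a)
s,R=st()
for z in(.07,.045):print(z,proj(c,np.array([*cw(-.02,0),z])))
cs=viewer.calibration('side');print('side dial',proj(cs,np.array([*cw(-.02,0),.07])),'edge exp',[proj(cs,np.array([*cw(.1+.2*np.sin(.179),y),.0755+.2*np.cos(.179)])) for y in(-.13,.13)])
W=w[40:340,130:430];V=v[100:300,190:390]
g=lambda i:(255*(i/255.)**0.7).astype(np.uint8)
cv2.imwrite('pics/c7.png',g(np.hstack([cv2.resize(W,(400,400),interpolation=3),cv2.resize(V,(400,400),interpolation=3)])))
```

```text
t 13.3833 tcp [0.5529 0.0157 0.3933] grasp [0.553  0.0157 0.2223] F [ 0.1575  0.1107 -0.3394] w 0.057114572635956574 gf 0.0
q [-0.0494  0.3196 -0.0481  1.8525  0.0186  0.9693  1.3062] y-axis deg 80.8888950422511 z [ 0.0007 -0.0002 -1.    ]
0.07 [279.4103 191.9378]
0.045 [279.4037 185.0479]
side dial [289.2325 224.8662] edge exp [array([261.7088, 106.2971]), array([191.181 , 164.1588])]
```

View pics/c7.png

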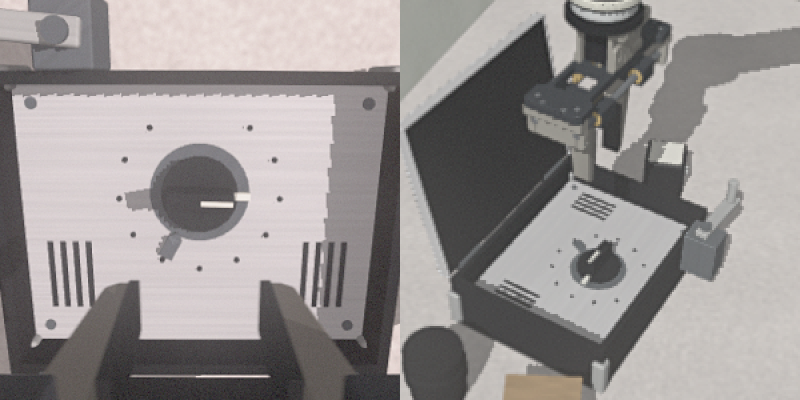

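Run:
```python
from st import *
w=cv2.imread('pics/w7.png');v=cv2.imread('pics/side7.png');a=cv2.imread('pics/scene7.png')
ca=viewer.calibration('scene');u=proj(ca,np.array([*cw(-.02,0),.05]));print(u)
f=lambda i,x,y,d,s:cv2.resize(i[y:y+d,x:x+d],(s,s),interpolation=cv2.INTER_CUBIC)
g=lambda i:(255*(i/255.)**0.7).astype(np.uint8)
L=f(w,210,120,130,520)
Rr=np.vstack([f(v,260,200,56,260),f(a,int(u[0])-28,int(u[1])-28,56,260)])
cv2.imwrite('pics/c8.png',g(np.hstack([L,Rr])))
```

```text
[280.4845 210.6761]
```

View pics/c8.png

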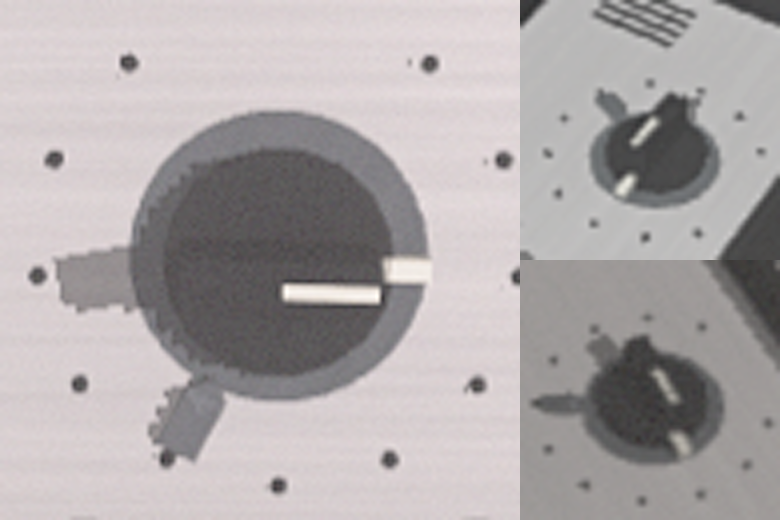

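Run:
```python
from st import *
import pickle
c=pickle.load(open('c7.pkl','rb'));w=cv2.imread('pics/w7.png').astype(np.float32)
cs=viewer.calibration('side');v=cv2.imread('pics/side7.png').astype(np.float32)
ca=viewer.calibration('scene');a=cv2.imread('pics/scene7.png').astype(np.float32)
def smp(i,cal,r,d,z):
    t=np.radians(d);p=proj(cal,np.array([*cw(-.02+r*np.cos(t),r*np.sin(t)),z]))
    return cv2.getRectSubPix(i,(1,1),tuple(map(float,p)))[0,0].mean()
degs=list(range(-90,-20,3));print('deg    ',degs)
for n,i,cal in(('w',w,c),('side',v,cs),('scene',a,ca)):
  for r in(.036,.040,.044,.048,.052): print(n,r,[int(smp(i,cal,r,d,.043)) for d in degs])
# white pointer pixels
for n,i,cal,box in(('w',w,c,(240,330,150,220)),('side',v,cs,(270,310,205,255)),('scene',a,ca,(255,310,185,240))):
    x0,x1,y0,y1=box; g=i[y0:y1,x0:x1].mean(2)
    L=[]
    P=np.array([[plane(cal,(x,y),.045)[:2]-cw(-.02,0) for x in range(x0,x1)] for y in range(y0,y1)])
    rr=np.hypot(P[...,0],P[...,1]); th=np.degrees(np.arctan2(P[...,1],P[...,0])-YAW)
    m=(rr<.0345)&(rr>.0275); k=m&(g>0.8*g[m].max()); print(n,'nose deg',th[k].mean(),th[k].std(),rr[k].mean(),k.sum())
```

```text
deg     [-90, -87, -84, -81, -78, -75, -72, -69, -66, -63, -60, -57, -54, -51, -48, -45, -42, -39, -36, -33, -30, -27, -24, -21]
w 0.036 [115, 114, 116, 116, 115, 112, 111, 184, 193, 194, 190, 191, 195, 194, 196, 193, 193, 194, 124, 94, 99, 99, 97, 123]
w 0.04 [112, 111, 116, 115, 114, 138, 196, 191, 194, 189, 192, 194, 195, 192, 192, 191, 190, 121, 103, 96, 97, 105, 96, 122]
w 0.044 [112, 114, 115, 116, 113, 158, 193, 193, 189, 193, 196, 193, 192, 194, 192, 187, 188, 170, 109, 97, 100, 97, 96, 163]
w 0.048 [127, 116, 116, 114, 130, 181, 193, 195, 190, 194, 193, 194, 193, 189, 186, 190, 190, 194, 133, 95, 98, 97, 98, 194]
w 0.052 [194, 184, 200, 192, 193, 195, 192, 188, 194, 195, 190, 189, 188, 189, 189, 191, 190, 192, 164, 109, 85, 99, 119, 189]
side 0.036 [89, 67, 42, 40, 41, 41, 39, 38, 43, 65, 106, 156, 166, 167, 166, 165, 165, 162, 149, 94, 79, 78, 79, 84]
side 0.04 [93, 78, 54, 41, 44, 40, 37, 42, 72, 122, 164, 167, 165, 163, 162, 161, 161, 158, 121, 85, 76, 79, 77, 85]
side 0.044 [96, 94, 98, 82, 90, 91, 69, 76, 125, 166, 168, 163, 162, 161, 159, 158, 160, 160, 139, 93, 76, 78
[... 399 characters left out ...]
87, 72, 70, 70, 69, 74, 95, 123, 123, 123, 122, 123, 125, 125, 124, 123, 121, 111, 89, 65, 67, 66, 66, 69]
scene 0.044 [96, 74, 71, 70, 71, 72, 101, 122, 124, 122, 123, 122, 124, 124, 122, 122, 122, 120, 111, 71, 62, 61, 63, 73]
scene 0.048 [108, 88, 92, 89, 91, 98, 121, 124, 123, 123, 124, 124, 124, 123, 123, 121, 122, 124, 118, 82, 63, 59, 63, 82]
scene 0.052 [120, 99, 88, 115, 122, 123, 124, 123, 121, 124, 121, 113, 102, 120, 123, 122, 123, 123, 120, 92, 67, 61, 71, 97]
w nose deg 52.298816785502076 68.69047007217637 0.03321492072555443 133
side nose deg -19.873279512593243 77.97666427538381 0.03242323794218374 16
scene nose deg -23.25125969211378 135.93096699025682 0.03269615748242008 13
```

Run:
```python
from st import *
import pickle
c=pickle.load(open('c7.pkl','rb'));w=cv2.imread('pics/w7.png').astype(np.float32)
cs=viewer.calibration('side');v=cv2.imread('pics/side7.png').astype(np.float32)
ca=viewer.calibration('scene');a=cv2.imread('pics/scene7.png').astype(np.float32)
def smp(i,cal,r,d,z):
    t=np.radians(d);p=proj(cal,np.array([*cw(-.02+r*np.cos(t),r*np.sin(t)),z]))
    return cv2.getRectSubPix(i,(1,1),tuple(map(float,p)))[0,0].mean()
def half(d,g,lo,hi):
    m=(lo+hi)/2;k=np.where(g<m)[0]; return d[k[0]],d[k[-1]]
d=np.arange(-50,-5,.5)
for n,i,cal,lo,hi in(('w',w,c,97,193),('side',v,cs,77,160),('scene',a,ca,63,123)):
  for r in(.036,.039,.042,.045,.048,.051):
    g=np.array([smp(i,cal,r,x,.043) for x in d]); print(n,r,half(d,g,lo,hi),sum(half(d,g,lo,hi))/2)
def white(n,i,cal,z,r0,r1,thr):
    D=np.arange(50,130,1.)
    for r in np.arange(r0,r1,.003):
        g=np.array([smp(i,cal,r,x,z) for x in D]);g=np.clip(g-thr,0,None); print(n,round(r,3),'white', (D*g).sum()/max(g.sum(),1e-6),g.max())
white('w nose',w,c,.046,.028,.036,205);white('w stripe',w,c,.0705,.004,.023,120)
white('side nose',v,cs,.046,.028,.036,150);white('scene nose',a,ca,.046,.028,.036,125)
white('side stripe',v,cs,.0705,.006,.022,110);white('scene stripe',a,ca,.0705,.006,.022,90)
```

```text
w 0.036 (np.float64(-36.0), np.float64(-20.5)) -28.25
w 0.039 (np.float64(-39.0), np.float64(-20.5)) -29.75
w 0.042 (np.float64(-38.0), np.float64(-21.0)) -29.5
w 0.045 (np.float64(-39.0), np.float64(-22.0)) -30.5
w 0.048 (np.float64(-36.0), np.float64(-22.0)) -29.0
w 0.051 (np.float64(-36.5), np.float64(-22.5)) -29.5
side 0.036 (np.float64(-34.0), np.float64(-17.0)) -25.5
side 0.039 (np.float64(-35.5), np.float64(-18.0)) -26.75
side 0.042 (np.float64(-34.5), np.float64(-18.0)) -26.25
side 0.045 (np.float64(-34.0), np.float64(-18.5)) -26.25
side 0.048 (np.float64(-33.5), np.float64(-19.0)) -26.25
side 0.051 (np.float64(-29.5), np.float64(-21.0)) -25.25
scene 0.036 (np.float64(-35.0), np.float64(-18.0)) -26.5
scene 0.039 (np.float64(-35.5), np.float64(-18.0)) -26.75
scene 0.042 (np.float64(-35.5), np.float64(-18.5)) -27.0
scene 0.045 (np.float64(-34.0), np.float64(-19.0)) -26.5
scene 0.048 (np.float64(-33.5), np.float64(-20.0)) -26.75
scene 0.051 (np.float64(-33.0), np.float64(-21.0)) -27.0
w nose 0.028 white 86.26753824012037 24.602005
w nose 0.031 white 86.57269776224423 27.047668
w
[... 587 characters left out ...]
cene nose 0.031 white 88.96953831964467 20.666336
scene nose 0.034 white 0.0 0.0
side stripe 0.006 white 86.5295479762904 71.00391
side stripe 0.009 white 87.234669487338 76.10722
side stripe 0.012 white 87.21032725447039 53.96344
side stripe 0.015 white 87.79388312632314 53.473557
side stripe 0.018 white 87.89858146850946 47.06015
side stripe 0.021 white 87.54313602979042 45.620865
scene stripe 0.006 white 89.20035431431904 41.038956
scene stripe 0.009 white 85.86653451755267 38.277695
scene stripe 0.012 white 86.5069348394701 39.340942
scene stripe 0.015 white 86.86079280053494 12.090187
scene stripe 0.018 white 86.78526881532818 36.37509
scene stripe 0.021 white 87.8418893930651 1.9590988
```

>>> servo_tool --deltas '[[[0.012, 0, 0, 0, 0, 0.038, 0.45], [0.012, 0, 0, 0, 0, 0.076, 0.45], [0.012, 0, 0, 0, 0, 0.114, 0.45], [0.012, 0, 0, 0, 0, 0.152, 0.45], [0.012, 0, 0, 0, 0, 0.19, 0.45], [0.012, 0, 0, 0, 0, 0.228, 0.45], [0.012, 0, 0, 0, 0, 0.257, 0.45], [0.012, 0, 0, 0, 0, 0.257, 0.45]]]'

```text
time_s: 14.05
tcp_pos: [0.5477, 0.0167, 0.3932]
eef_rot: [0.465, 0.885, -0.0, 0.0]
contact_force: [0.2, 0.4, -0.4]
grip_width: 0.0413
grasp_force: 0.0
```

>>> servo_tool --deltas '[[[0, 0, 0, 0, 0, 0.038, 0.45], [0, 0, 0, 0, 0, 0.076, 0.45], [0, 0, 0, 0, 0, 0.114, 0.45], [0, 0, 0, 0, 0, 0.152, 0.45], [0, 0, 0, 0, 0, 0.19, 0.45], [0, 0, 0, 0, 0, 0.228, 0.45], [0, 0, 0, 0, 0, 0.26, 0.45], [0, 0, 0, 0, 0, 0.26, 0.45]]]'

```text
time_s: 14.72
tcp_pos: [0.5475, 0.0168, 0.3933]
eef_rot: [0.778, 0.628, -0.0, 0.0]
contact_force: [-0.2, 0.1, 0.1]
grip_width: 0.0413
grasp_force: 0.0
```

Run:
```python
from to import *
s,R=st(); to(*cw(-.02,0),.241,-12.1,s,R)
```

```text
t 14.7167 tcp [0.5475 0.0168 0.3933] grasp [0.5475 0.0167 0.2223] F [-0.2211  0.0626  0.111 ] w 0.04126478151804607 gf 0.0
q [-0.2855  0.3071  0.2348  1.8803 -0.0851  0.9638 -0.2244] y-axis deg -12.13270137527936 z [ 0.0001 -0.0005 -1.    ]
[0.    0.002 0.381] [ 0.  0. -0.]
```

>>> servo_tool --deltas '[[[0, 0.002, 0.08, 0, 0, 0, 0.45], [0, 0.002, 0.16, 0, 0, 0, 0.45], [0, 0.002, 0.24, 0, 0, 0, 0.45], [0, 0.002, 0.3, 0, 0, 0, 0.45], [0, 0.002, 0.34, 0, 0, 0, 0.45], [0, 0.002, 0.365, 0, 0, 0, 0.45], [0, 0.002, 0.375, 0, 0, 0, 0.45], [0, 0.002, 0.375, 0, 0, 0, 0.45]]]'

```text
time_s: 15.38
tcp_pos: [0.5479, 0.0165, 0.2429]
eef_rot: [0.777, 0.629, -0.0, -0.0]
contact_force: [-0.3, -0.1, -0.1]
grip_width: 0.0415
grasp_force: 0.0
```

>>> servo_tool --deltas '[[[0, 0, 0, 0, 0, 0, 0.05], [0, 0, 0, 0, 0, 0, 0.05], [0, 0, 0, 0, 0, 0, 0.05], [0, 0, 0, 0, 0, 0, 0.05], [0, 0, 0, 0, 0, 0, 0.05], [0, 0, 0, 0, 0, 0, 0.05], [0, 0, 0, 0, 0, 0, 0.05]]]' --grip_force 20

```text
time_s: 15.97
tcp_pos: [0.5486, 0.0165, 0.2444]
eef_rot: [0.778, 0.628, 0.001, 0.001]
contact_force: [1.6, -0.3, 4.6]
grip_width: 0.0128
grasp_force: 20.0
```

```bash
python3 -c "
from st import *
s,R=st();print(s['wrist_torque'])"
```

```text
t 15.9667 tcp [0.5486 0.0165 0.2444] grasp [0.549  0.0166 0.0734] F [ 1.5525 -0.326   4.5812] w 0.012791157628067122 gf 19.977758824825287
q [-0.2439  0.522   0.1922  1.9745 -0.1566  0.6563 -0.1645] y-axis deg -12.142218136233572 z [ 0.0027  0.0001 -1.    ]
[-0.0657 -0.3757  0.0351]
```

>>> servo_tool --deltas '[[[0, 0, 0, 0, 0, 0.03, 0.05], [0, 0, 0, 0, 0, 0.06, 0.05], [0, 0, 0, 0, 0, 0.09, 0.05], [0, 0, 0, 0, 0, 0.12, 0.05], [0, 0, 0, 0, 0, 0.15, 0.05], [0, 0, 0, 0, 0, 0.18, 0.05], [0, 0, 0, 0, 0, 0.21, 0.05], [0, 0, 0, 0, 0, 0.24, 0.05], [0, 0, 0, 0, 0, 0.27, 0.05], [0, 0, 0, 0, 0, 0.3, 0.05]]]'

```text
time_s: 16.8
tcp_pos: [0.5487, 0.0164, 0.2444]
eef_rot: [0.979, 0.205, 0.001, 0.0]
contact_force: [2.4, -1.1, 3.5]
grip_width: 0.0126
grasp_force: 19.9
```

>>> servo_tool --deltas '[[[0, 0, 0, 0, 0, 0.03, 0.05], [0, 0, 0, 0, 0, 0.06, 0.05], [0, 0, 0, 0, 0, 0.09, 0.05], [0, 0, 0, 0, 0, 0.12, 0.05], [0, 0, 0, 0, 0, 0.15, 0.05], [0, 0, 0, 0, 0, 0.18, 0.05], [0, 0, 0, 0, 0, 0.21, 0.05], [0, 0, 0, 0, 0, 0.24, 0.05], [0, 0, 0, 0, 0, 0.27, 0.05], [0, 0, 0, 0, 0, 0.3, 0.05]]]'

```text
time_s: 17.63
tcp_pos: [0.5487, 0.0162, 0.2444]
eef_rot: [0.965, -0.262, 0.002, -0.0]
contact_force: [2.1, -1.1, 4.1]
grip_width: 0.0128
grasp_force: 19.9
```

>>> servo_tool --deltas '[[[0, 0, 0, 0, 0, 0.018, 0.05], [0, 0, 0, 0, 0, 0.033, 0.05], [0, 0, 0, 0, 0, 0.033, 0.05], [0, 0, 0, 0, 0, 0.033, 0.05]]]'

```text
time_s: 17.97
tcp_pos: [0.5487, 0.0162, 0.2443]
eef_rot: [0.951, -0.31, 0.002, -0.0]
contact_force: [3.8, -1.2, 5.3]
grip_width: 0.0133
grasp_force: 20.0
```

```bash
python3 -c "
from st import *
s,R=st();print(s['wrist_torque'])"
```

```text
t 17.9667 tcp [0.5487 0.0162 0.2443] grasp [0.5492 0.016  0.0733] F [ 3.8094 -1.1734  5.3147] w 0.013311303555988765 gf 19.98708039522171
q [-0.6321  0.614   0.705   1.999  -0.5879  0.7369 -1.7681] y-axis deg -126.10839246497261 z [ 0.003  -0.0007 -1.    ]
[-0.2453 -0.3999 -0.0749]
```

>>> servo_tool --deltas '[[[0, 0, 0, 0, 0, 0, 0.45], [0, 0, 0, 0, 0, 0, 0.45], [0, 0, 0, 0, 0, 0, 0.45], [0, 0, -0.05, 0, 0, 0, 0.45], [0, 0, -0.15, 0, 0, 0, 0.5], [0, 0, -0.25, 0, 0, 0, 0.6], [0, 0, -0.35, 0, 0, 0, 0.6], [0, 0, -0.375, 0, 0, 0, 0.6], [0, 0, -0.375, 0, 0, 0, 0.6]]]'

```text
time_s: 18.72
tcp_pos: [0.5484, 0.0165, 0.3962]
eef_rot: [0.951, -0.309, 0.002, -0.002]
contact_force: [0.4, -0.1, 0.7]
grip_width: 0.055
grasp_force: 0.0
```

Run:
```python
from st import *
import pickle
c=viewer.calibration('wrist');w=viewer.snapshot('wrist');cv2.imwrite('pics/w9.png',w);pickle.dump(c,open('c9.pkl','wb'))
v=viewer.snapshot('side');cv2.imwrite('pics/side9.png',v)
a=viewer.snapshot('scene');cv2.imwrite('pics/scene9.png',a)
st()
u=proj(c,np.array([*cw(-.02,0),.045])).astype(int);print(u)
x,y=max(u[0]-65,0),max(u[1]-65,0)
f=lambda i,x,y,d,s:cv2.resize(i[y:y+d,x:x+d],(s,s),interpolation=cv2.INTER_CUBIC)
g=lambda i:(255*(i/255.)**0.7).astype(np.uint8)
print(x,y)
cv2.imwrite('pics/c9.png',g(np.hstack([f(w,x,y,130,520),np.vstack([f(v,260,200,56,260),f(a,252,182,56,260)])])))
```

```text
t 18.8667 tcp [0.547  0.0171 0.3918] grasp [0.5465 0.0171 0.2208] F [-0.8657 -0.0469  0.2433] w 0.0552702768010683 gf 0.0
q [-0.7898  0.4008  0.8862  1.9112 -0.3663  1.0034 -1.9398] y-axis deg -126.04157685730739 z [-0.003 -0.    -1.   ]
[281 192]
216 127
```

View pics/c9.png

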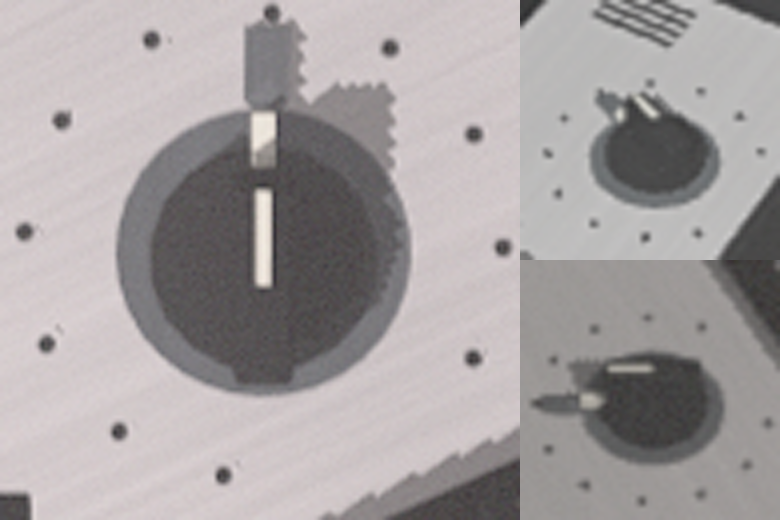

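Run:
```python
from st import *
import pickle
c=pickle.load(open('c9.pkl','rb'));w=cv2.imread('pics/w9.png')
g=w.mean(2).astype(int)
for y in range(131,170,2): print(y,g[y,272:298])
```

```text
131 [181 177 180 180 183 182 183 184 175 157  90  58  63  89 172 177 157 166
 184 185 187 187 185 183 188 184]
133 [180 180 181 183 180 144 138 111  96  97 104 112  93 100  97  97 100 109
 138 192 182 183 182 185 183 184]
135 [185 184 185 190 179 114  89  93  92  96  94  94  95  92  93  97  97 111
 106 117 163 183 182 180 178 180]
137 [183 186 187 182 180 110  87  94  94  94  95  90  93  93  91  93  97 111
 121 145 165 182 180 178 183 180]
139 [183 183 184 186 180 108  90  97  95  94  95  94  93  94  92  97 100 106
 118 164 184 183 179 180 180 181]
141 [188 184 186 189 178 106  90  92  96  97  97  94  92  94  93  92  97 111
 103 114 164 183 181 178 181 179]
143 [183 182 180 183 179 107  89  94  96  94  92  93  93  93  91  91 104 106
 119 172 184 180 182 179 173 176]
145 [180 179 177 182 177 104  88  92  97  94  91  97  95  93  91  93 103 106
 115 159 185 176 175 178 178 182]
147 [180 177 180 181 178 103  90  92  97  93  99 102  95  90  91  97  99 105
 102 103 135 178 180 178 181 183]
149 [182 182 180 186 171  98  88  93  98  98 100 100 100  96  94  93 102 109
 131 181 187 183 183 182
[... 393 characters left out ...]
14 191  46  62  66  64  63
  63  63  64  65  66  67  76  91]
159 [ 89  90  92  93  85  88 117 204 216 214 215 216 190  56  64  62  63  67
  62  67  65  61  64  63  66  61]
161 [ 88  90  84  68  65  60 106 204 218 219 216 195 148  55  64  62  69  59
  64  68  65  63  57  64  66  63]
163 [ 77  67  61  65  62  56  97 203 210 174 132 120 106  54  62  63  58  62
  63  61  64  65  67  66  70  61]
165 [ 52  50  48  54  52  49  75 137 110 113 115 114 105  44  48  52  48  50
  50  55  53  58  65  68  65  63]
167 [ 55  55  62  50  54  49  75 135 107 106 109  99  94  48  47  49  53  47
  49  48  51  47  49  60  56  63]
169 [58 53 56 54 51 52 48 54 60 58 54 53 50 46 49 50 42 52 50 51 52 45 50 49
 41 49]
```

Run:
```python
from st import *
import pickle
c=pickle.load(open('c9.pkl','rb'))
def load(n):return cv2.imread(f'pics/{n}9.png').astype(np.float32)
def smp(i,cal,r,d,z):
    t=np.radians(d);p=proj(cal,np.array([*cw(-.02+r*np.cos(t),r*np.sin(t)),z]))
    return cv2.getRectSubPix(i,(1,1),tuple(map(float,p)))[0,0].mean()
D=np.arange(-60,0,.5)
for n,cal,thr,lo,hi in(('w',c,130,93,181),('side',viewer.calibration('side'),120,77,160),('scene',viewer.calibration('scene'),85,63,123)):
    i=load('w' if n=='w' else n)
    for r in(.029,.031,.033):
        g=np.array([smp(i,cal,r,x,.0465) for x in D]);q=np.clip(g-thr,0,None);print(n,'nose',r,(D*q).sum()/max(q.sum(),1e-6),g.max())
    for r in(.040,.044,.048):
        g=np.array([smp(i,cal,r,x,.043) for x in D]);k=D[g<(lo+hi)/2];k2=D[g<lo+.12*(hi-lo)];print(n,'mark',r,k.min(),k.max(),'core',k2.min(),k2.max())
# hues: marker vs shadow
w=load('w');print(w[141,280],w[141,286],w[141,289:291],w[155,300],w[151,297])
```

```text
w nose 0.029 -26.300190958215442 218.97823
w nose 0.031 -26.778256537061356 216.33533
w nose 0.033 -26.759734497827615 218.8147
w mark 0.04 -60.0 -21.0 core -35.5 -21.5
w mark 0.044 -60.0 -21.5 core -34.5 -22.0
w mark 0.048 -60.0 -22.0 core -34.0 -23.0
side nose 0.029 -41.229263829620855 182.08025
side nose 0.031 -28.763897621175964 182.24896
side nose 0.033 -22.82147469097401 183.20563
side mark 0.04 -60.0 -18.0 core -60.0 -21.0
side mark 0.044 -54.0 -18.5 core -51.0 -21.0
side mark 0.048 -33.5 -19.0 core -30.5 -21.5
scene nose 0.029 -25.801970514553215 139.74141
scene nose 0.031 -26.074813284845202 145.21896
scene nose 0.033 -26.318389537543275 135.99652
scene mark 0.04 -60.0 -18.0 core -59.0 -21.0
scene mark 0.044 -60.0 -18.5 core -32.5 -21.5
scene mark 0.048 -33.5 -20.0 core -32.0 -22.5
[100.  94.  96.] [94. 93. 92.] [[110. 111. 114.]
 [102. 102. 106.]] [109. 108. 113.] [102. 101. 105.]
```

```bash
python3 -c "
from station import hand_in
print(hand_in())"
```

```text
the job is handed in; nothing more can be done
None
```

The job is handed in: the lever is clear at about 1.67 rad, the lid is back against its stop, and the dial's pointer measures within about 1.5° of the marker; I never moved near the lens, light or house model, and did not re-measure them at the end.

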